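# Find the pitch comb that fits the feed screw

### The arm

A 7-joint arm with a two-finger parallel gripper is mounted at the origin on a cart in front of the work surface, level with it; the furniture and walls round the work are solid. World frame = base frame: x ahead of the robot, y to its left, z up, the work surface at z = 0. Lengths are in m, angles in rad, forces in N, time in s.
With the tool pointing down it reaches from about 0.4 to 0.85 m from the base axis. Payload 10.4 kg.
Tool frame: the origin (TCP) lies on the centre line of the jaws, within the pads' length; the fingertips stand 11 mm ahead of it and the grasp point (between the pads) lies 8 mm behind it; z points along the fingers, y is the line along which they close (so a half turn about z gives the same grasp; the last joint's range is limited). The gripper opens to 87 mm and grips with 3 to 60 N. Pads are 19 mm wide; open, the fingers measure 117 mm over their backs; the gripper's body (75 mm by 190 mm) begins 51 mm behind the grasp point.
Start: joints at [-1.24, 0.332, -0.065, 1.46, 0.022, 1.35, -0.088], TCP at [0.217, 0.586, 0.234] pointing down, gripper open.
Joint ranges: [-2.6, 2.6], [-0.5, 2.12], [-1.47, 1.34], [0.16, 2.42], [-1.27, 4.41], [0.06, 2.06], [-2.6, 2.6]. Speed limits (rad/s): [2.22, 2.22, 2.79, 2.79, 3.14, 3.14, 3.14].

### API

Orientations are given as a unit quaternion [x, y, z, w].
In Python, from bench import r gives the robot as it stands.
- The arm moves only by the shell command python3 -m pendant 'ROWS' [OPENING] [FORCE]. ROWS is JSON, a list of rows, each a list of 4 numbers: the shift along the tool's x, y, z in m, then the turn about the tool's z in rad. A call has 1 to 8 rows; each row shifts and turns the commanded pose from where the row before left it, along the tool's axes as they then stand; what a row does not reach is not made up. A row lasts 1/12 s, in which the tool goes at most 41.7 mm and 7.16 degrees, less where a joint would pass 70% of its speed; a pose out of reach is approached as far as the arm can. A call with a gripper value outside its range is refused whole. OPENING is the opening, from 0 (shut) to 1 (fully open), set as the call begins (- or left out, the last holds). The fingers move at their own pace and stop on an object; FORCE is the grip in N (left out, the last holds). Time passes only in rows, so rows that do not move let the fingers close. It gives the time, the measured TCP pose, the force, the opening and the grip force at its end, in the units of the state.
- r.read_state(): the state, without advancing time (a new reading comes with each control period).
- r.camera(name): name is "side" or "top" or "wrist"; returns a dict with "img" (480x640x3 uint8, red, green, blue), "camera_matrix" (3x3 intrinsics, pixels), "xyz" and "attitude" of the camera in the world. Camera axes: x right, y down, z forward; pixel columns grow to the right and rows downward; lengths in m; the calibration is good to about 2 mm. A picture is of the moment at which its call begins. There is no depth.
- r.close_job(): hands the job in; it is judged then, once.
Trained networks look in the newest picture that a camera, given by its name, has taken for a name from the list of things; names that differ only in an ending like _2 or _b are one class to them, and where a whole thing is asked for, a point or a joint stands for the part that bears it (a point fixed in the world has none). Each returns a list of dicts, best first, with "score" (0 to 1); they miss things now and then, are a little off and sometimes report something else, mostly with a low value. They report only what shows in the picture. A call takes as long as a camera call. They do not tell look-alikes from the thing itself.
- r.outline_of(thing, camera): "mask" (480x640 bool, what is visible of it) and "bbox" ([centre column, centre row, width, height] in pixels, round what is visible of it).
The state is a dict: "time": time; "joint_positions": joint angles; "joint_vel": joint speeds; "joint_torque": joint torques, N m; "ee_pos": TCP position; "eef_rot": TCP orientation; "ft_force": force on the tool from outside, world axes, zero at the start; "torque": the same for the moment, N m; "width": finger opening in m; "grip_force": force on a finger pad.
Only numpy, scipy, OpenCV 4.12 (cv2) and the standard library are available. Lean on these libraries where they do the work, as an engineer would, in place of code of your own. Each camera call takes 0.05 s, during which the arm holds its last target. There are 200 camera calls.

### The job

Find out which of the three sprung pitch-comb leaves in the rack fits the screw lying between the guide plates of the checking stand: try them on its thread, sliding lightly along until the teeth drop in, and never push a comb more than 9 mm up into its handle. Leave the leaf whose teeth go fully home standing by itself in the thread, about in the middle of the guides, have the other two standing in rack slots, and leave everything else on the bench where it is.

Things in the scene. Friction and masses are not known exactly. Their poses are not given: they have to be found in the camera images.
- stand: Fixed grey checking stand, base 195x180x12 mm. Origin on the bench under the middle of the test lane; y runs along the lanes, x across them. Test lane at x = 0; two waiting lanes with other screws, without guides, at x = 60 and 120. The test lane's screw has pitch 10, 13 or 16 mm, not known beforehand, and where its grooves lie along y (within a pitch) is not known either.
- screw_top (a point): Middle of the test lane at crest height: stand x = 0, y = 0, z = 62 mm (axes as the stand). Steel square-thread screw lying along y, crest diameter 44 mm, grooves 7 mm deep and 0.6 pitch wide, thread about 115 mm long; seen from above the ridges slant 4 to 7 degrees. Steel on steel is dry: the drag along y can be about as large as the pressing force.
- guide_mouth (a point): Centre of the flared mouth over the test lane, stand z = 93 mm. Two upright aluminium guide plates along y, 150 mm long or more, leave a gap 12 mm wide in x, centred on x = 0, from z = 64 to 86 mm, the flare (about 19 mm wide at the mouth) above. Open upwards; a leaf goes down between them and can slide along y.
- rack: Fixed grey comb rack, base 215x112x10 mm, origin at the centre of its underside. Three parallel slots along its y at x = -70, 0, +70 mm: floor at z = 10 mm, gap 12 mm, 90 mm long inside, walls up to z = 38 mm, flared mouth (about 19 mm wide) to z = 45 mm. Each holds one leaf standing, teeth down.
- leaf_a: Sprung pitch-comb leaf, loose, about 130 g, 84 mm tall: black handle block 14 (x) x 60 (y) x 34 mm, z = 50 to 84 mm (grip it across x); under it on two sprung pins a steel comb plate 8 (x) x 80 (y) mm, z = 0 to 36. The lowest 6 mm are 8 teeth 3.4 mm wide at 10 mm pitch, symmetric about y = 0. Origin at the middle of the relaxed tooth tips, z up, y along the teeth.
- comb_a (a joint): How far the comb of leaf_a is pushed up into its handle, m: 0 relaxed, end of travel 0.014. The spring gives 1.8 N at the start plus 0.6 N per mm.
- comb_a_tip (a point): Centre of the tooth tips of leaf_a, moving with the comb (the leaf's origin when relaxed). Fully home in a matching thread the plate sits on the crests and the tips are 6 mm below them; a comb of another pitch stays on top of the crests.
- leaf_b: Sprung pitch-comb leaf, loose, about 130 g, 84 mm tall: black handle block 14 (x) x 60 (y) x 34 mm, z = 50 to 84 mm (grip it across x); under it on two sprung pins a steel comb plate 8 (x) x 80 (y) mm, z = 0 to 36. The lowest 6 mm are 6 teeth 4.6 mm wide at 13 mm pitch, symmetric about y = 0. Origin at the middle of the relaxed tooth tips, z up, y along the teeth.
- comb_b (a joint): How far the comb of leaf_b is pushed up into its handle, m: 0 relaxed, end of travel 0.014. The spring gives 1.8 N at the start plus 0.6 N per mm.
- comb_b_tip (a point): Centre of the tooth tips of leaf_b, moving with the comb (the leaf's origin when relaxed). Fully home in a matching thread the plate sits on the crests and the tips are 6 mm below them; a comb of another pitch stays on top of the crests.
- leaf_c: Sprung pitch-comb leaf, loose, about 130 g, 84 mm tall: black handle block 14 (x) x 60 (y) x 34 mm, z = 50 to 84 mm (grip it across x); under it on two sprung pins a steel comb plate 8 (x) x 80 (y) mm, z = 0 to 36. The lowest 6 mm are 5 teeth 6 mm wide at 16 mm pitch, symmetric about y = 0. Origin at the middle of the relaxed tooth tips, z up, y along the teeth.
- comb_c (a joint): How far the comb of leaf_c is pushed up into its handle, m: 0 relaxed, end of travel 0.014. The spring gives 1.8 N at the start plus 0.6 N per mm.
- comb_c_tip (a point): Centre of the tooth tips of leaf_c, moving with the comb (the leaf's origin when relaxed). Fully home in a matching thread the plate sits on the crests and the tips are 6 mm below them; a comb of another pitch stays on top of the crests.
- spanner: Bystander: open-ended steel spanner, 147 mm long, 5 mm thick. Leave it alone.
- timer: Bystander: small digital timer, 58x66x19 mm. Leave it alone.
- tally_counter: Bystander: round metal hand tally counter, 54x55x19 mm. Leave it alone.
- label_roll: Bystander: standing roll of white labels, 77 mm across, 55 mm high. Leave it alone.
- marker_1: Bystander: marker pen, 132 mm long. Leave it alone.
There are look-alikes about, which are no part of the job. What is shaped like the leaf_a but blue or green is not meant.

How it is judged:
By the outcome, as a careful person would: the job done as asked, in the order asked, and still so for the second after the job is handed in, with the robot touching nothing.
It also fails if it takes over 72 s, if anything falls off the work surface, if the arm or the gripper's body presses on something with over 40 N, if the wrist force passes 120 N, or if a joint passes its speed limit or range.

## Working session

There is one attempt and no reset: what is moved stays moved. The work goes in short steps, Python scripts to look and compute and a shell command to move; the robot and the scene stay as the last step left them, time stands still between calls to the robot, and variables do not carry over. Pictures are saved under pics/ and viewed, at most 10 in all, crops included, and the job is handed in when it is done.

```bash
mkdir -p pics; ls; python3 - <<'E'
from bench import r
import cv2,numpy as np
s=r.read_state();print(s)
ims=[]
for c in ("top","side"):
    d=r.camera(c);print(c,d["camera_matrix"],d["xyz"],d["attitude"])
    cv2.imwrite(f"pics/{c}0.png",d["img"][:,:,::-1])
    for t in ("leaf_a","stand","rack"):
        for o in r.outline_of(t,c): print(c,t,round(o["score"],2),np.round(o["bbox"]))
E
```

```text
pics
{'time': 0.0, 'joint_positions': array([-1.23960773,  0.33285621, -0.06468687,  1.46093198,  0.02158217,
        1.34989491, -0.08849183]), 'joint_vel': array([-0.00056304, -0.00036157,  0.00148928,  0.00140033,  0.00156187,
       -0.00108345,  0.0012317 ]), 'joint_torque': array([-1.61972890e-03, -6.23236012e+01,  2.37074535e-02, -3.89911258e+01,
       -6.13396545e-02,  3.94706300e-02,  9.69849975e-05]), 'ee_pos': array([0.21641329, 0.58594539, 0.23276813]), 'eef_rot': array([ 1.75966932e-01,  9.84395831e-01, -6.91106327e-04, -9.73086955e-05]), 'ft_force': array([-0.02718295, -0.39948641,  0.39026202]), 'torque': array([ 0.01972572,  0.03430153, -0.00850067]), 'grip_force': 0.0, 'width': 0.08701141128962613}
top [[593.82123043   0.         325.60629733]
 [  0.         593.82123043 240.00242363]
 [  0.           0.           1.        ]] [0.30921172 0.00851987 1.91063173] [ 0.70858924 -0.70242832  0.04699556 -0.04782419]
top leaf_a 0.67 [270. 227.  20.  10.]
top leaf_a 0.62 [211. 257.  22.  17.]
top leaf_a 0.6 [236. 317.  17.  19.]
top stand 0.91 [380. 253.  58.  66.]
top rack 0.71 [270. 251.  40.  71.]
top rack 0.19 [271. 248.  27.   8.]
side [[548.86652221   0.         304.16294599]
 [  0.         548.86652221 245.52614934]
 [  0.           0.           1.        ]] [0.35030183 1.27432852 0.68105157] [-0.06247996  0.84182846 -0.53406053  0.04690901]
side leaf_a 0.97 [396. 325.  34.  50.]
side leaf_a 0.82 [299. 291.   9.  39.]
side leaf_a 0.76 [270. 286.   9.  41.]
side leaf_a 0.71 [298. 342.  30.  52.]
side leaf_a 0.64 [332. 291.  12.  37.]
side leaf_a 0.15 [323. 237.  71.  50.]
side stand 0.72 [324. 238.  73.  57.]
side rack 0.64 [301. 304.  96.  42.]
side rack 0.53 [360. 279.  11.  30.]
```

```bash
python3 - <<'E'
import cv2,numpy as np
a=cv2.imread("pics/top0.png")[170:350,180:440]; b=cv2.imread("pics/side0.png")[190:400,230:450]
a=cv2.resize(a,None,fx=3,fy=3)[:540,:780]; 
cv2.imwrite("pics/a.png",a)
cv2.imwrite("pics/b.png",cv2.resize(b,None,fx=2.8,fy=2.8,interpolation=cv2.INTER_CUBIC))
E
```

```text
(no output)
```

View pics/a.png

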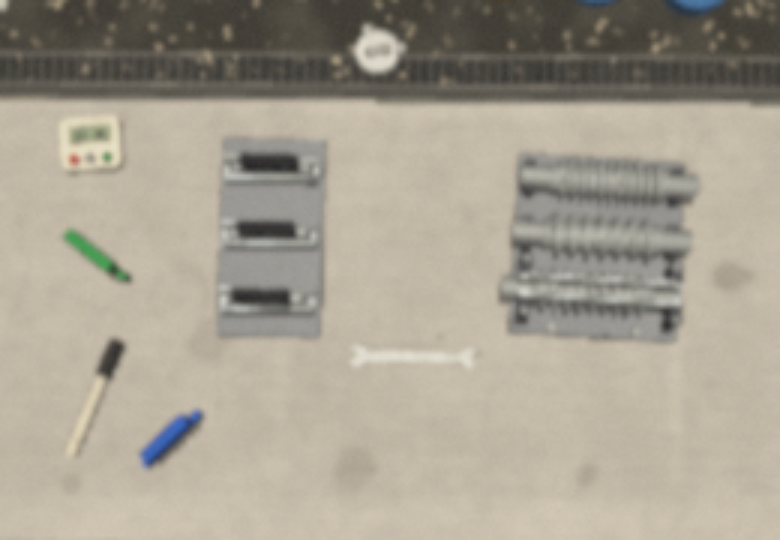

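View pics/b.png

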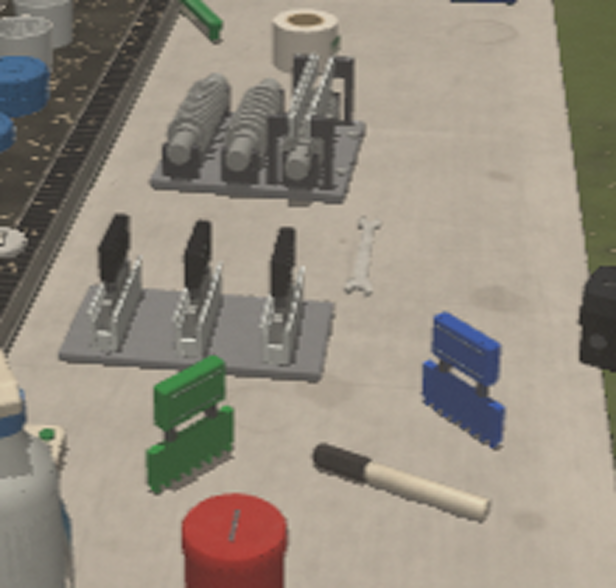

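The top view shows the rack (crop 270,235), with three black-handled leaves at (270,162), (265,230) and (262,297). The stand is at (600,250), with its guides on the lowest lane (600,293). The blue (170,437) and green (97,255) lookalikes stand loose on the bench, so the black ones in the rack are the ones meant.

```bash
cat > h.py <<'E'
from bench import r
import cv2,numpy as np
from scipy.spatial.transform import Rotation as R
def ray(d,u,v):
    K=d["camera_matrix"];w=R.from_quat(d["attitude"]).apply(np.linalg.inv(K)@[u,v,1]);return w
def px(d,u,v,z):
    w=ray(d,u,v);o=np.array(d["xyz"]);return o+w*(z-o[2])/w[2]
def proj(d,p):
    c=d["camera_matrix"]@R.from_quat(d["attitude"]).inv().apply(np.array(p)-d["xyz"]);return c[:2]/c[2]
E
python3 - <<'E'
from h import *
d=r.camera("top")
for n,u,v,z in [("l1",270,162,.094),("l2",265,230,.094),("l3",262,297,.094),("stc",597,248,0.012)]:
    print(n,px(d,180+u/3,170+v/3,z).round(4))
for t,z in(("rack",.01),("stand",.012)):
    o=r.outline_of(t,"top")[0];m=o["mask"].astype(np.uint8)
    q=cv2.minAreaRect(cv2.findNonZero(m));print(t,q)
    for b in cv2.boxPoints(q):print(px(d,*b,z).round(4))
g=d["img"]
# rack base corners in crop
for n,c,z in (("rack",[(223,137),(326,140),(321,336),(217,334)],.01),("stand",[(519,153),(685,164),(676,342),(508,332)],.012)):
    print(n,[px(d,180+u/3,170+v/3,z)[:2].round(4).tolist() for u,v in c])
print(R.from_quat(r.read_state()["eef_rot"]).as_matrix().round(3))
w=r.camera("wrist");print(w["xyz"],w["camera_matrix"],R.from_quat(w["attitude"]).as_matrix().round(3))
E
```

```text
l1 [0.603  0.1845 0.094 ]
l2 [0.5322 0.1881 0.094 ]
l3 [0.4632 0.1897 0.094 ]
stc [ 0.5259 -0.1602  0.012 ]
rack ((270.00189208984375, 249.41307067871094), (35.317745208740234, 67.24498748779297), 1.2453643083572388)
[0.4261 0.2474 0.01  ]
[0.6443 0.2482 0.01  ]
[0.6428 0.1334 0.01  ]
[0.4246 0.1344 0.01  ]Traceback (most recent call last):
  File "<stdin>", line 6, in <module>
IndexError: list index out of range
```

```bash
python3 - <<'E'
from h import *
d=r.camera("top")
for n,c,z in (("rack",[(223,137),(326,140),(321,336),(217,334)],.01),("stand",[(519,153),(685,164),(676,342),(508,332)],.012)):
    print(n,[px(d,180+u/3,170+v/3,z)[:2].round(4).tolist() for u,v in c])
print(R.from_quat(r.read_state()["eef_rot"]).as_matrix().round(3))
w=r.camera("wrist");print(w["xyz"],w["camera_matrix"],R.from_quat(w["attitude"]).as_matrix().round(3))
E
```

```text
rack [[0.6435, 0.2441], [0.6412, 0.1325], [0.4291, 0.1342], [0.4303, 0.2452]]
stand [[0.6284, -0.0763], [0.618, -0.2555], [0.4259, -0.244], [0.435, -0.0651]]
[[-0.938  0.347  0.   ]
 [ 0.347  0.938  0.   ]
 [-0.     0.    -1.   ]]
[0.15148675 0.61034992 0.38459597] [[419.21153602   0.         317.72346044]
 [  0.         419.21153602 241.14413514]
 [  0.           0.           1.        ]] [[ 0.346  0.907  0.241]
 [ 0.938 -0.334 -0.088]
 [ 0.001  0.257 -0.966]]
```

```bash
cat >> h.py <<'E'
def plan(xyz,yawy,n=None,via=None):
    """yawy: world angle of tool y axis (deg). prints equal rows"""
    s=r.read_state();p=s["ee_pos"];M=R.from_quat(s["eef_rot"]).as_matrix()
    a0=np.arctan2(M[1,1],M[0,1]);a1=np.radians(yawy);da=(a1-a0+np.pi)%(2*np.pi)-np.pi
    D=np.array(xyz)-p
    n=n or int(max(np.ceil(np.linalg.norm(D)/.0405),np.ceil(abs(da)/.122),1))
    print("from",p.round(4),"yaw",np.degrees(a0).round(2),"n",n)
    for i in range(n):
        a=a0+da*i/n;y=np.array([np.cos(a),np.sin(a),0]);x=np.array([-y[1],y[0],0]);d=D/n
        if i==0 or abs(da)>.02:print([round(float(v),4) for v in (x@d,y@d,-d[2],-da/n)])
E
python3 - <<'E'
from h import *
plan([.46,.22,.27],-3.3,10)
E
```

```text
from [0.2165 0.5863 0.2336] yaw 69.73 n 10
[-0.0355, -0.0259, -0.0036, 0.1275]
[-0.0385, -0.0212, -0.0036, 0.1275]
[-0.0409, -0.0161, -0.0036, 0.1275]
[-0.0426, -0.0108, -0.0036, 0.1275]
[-0.0437, -0.0053, -0.0036, 0.1275]
[-0.044, 0.0003, -0.0036, 0.1275]
[-0.0436, 0.0059, -0.0036, 0.1275]
[-0.0425, 0.0114, -0.0036, 0.1275]
[-0.0407, 0.0167, -0.0036, 0.1275]
[-0.0382, 0.0217, -0.0036, 0.1275]
```

```bash
python3 -m pendant '[[-0.031,-0.023,-0.004,0.12],[-0.033,-0.019,-0.004,0.12],[-0.036,-0.015,-0.004,0.12],[-0.037,-0.01,-0.004,0.12],[-0.038,-0.005,-0.004,0.12],[-0.038,0,-0.004,0.12],[-0.038,0.005,-0.004,0.12],[-0.037,0.01,-0.004,0.12]]'; python3 -m pendant '[[-0.036,0.015,0,0.12],[-0.034,0.018,0,0.12],[-0.038,0.005,0,0.05],[-0.038,0,0,0],[-0.038,0,0,0],[-0.038,0,0,0],[-0.038,0,0,0],[-0.038,0,0,0]]';  python3 - <<'E'
from h import *
plan([.467,-.135,.25],-3.3)
E
```

```text
time: 1.32
ee_pos: [0.3912, 0.3318, 0.2661]
eef_rot: [0.613, 0.79, 0.0, -0.0]
ft_force: [0.7, 0.7, -0.1]
width: 0.0868
grip_force: 0.0
time: 1.98
ee_pos: [0.4356, 0.0416, 0.2657]
eef_rot: [0.719, 0.695, 0.0, -0.0]
ft_force: [0.9, 0.6, -0.0]
width: 0.0872
grip_force: 0.0
from [0.4356 0.0416 0.2657] yaw -1.89 n 5
[-0.0351, 0.0074, 0.0031, 0.0049]
[-0.0351, 0.0076, 0.0031, 0.0049]
[-0.035, 0.0078, 0.0031, 0.0049]
[-0.035, 0.008, 0.0031, 0.0049]
[-0.0349, 0.0081, 0.0031, 0.0049]
```

```bash
python3 -m pendant '[[-0.035,0.008,0.003,0.005],[-0.035,0.008,0.003,0.005],[-0.035,0.008,0.003,0.005],[-0.035,0.008,0.003,0.005],[-0.03,0.008,0.003,0.005],[0,0,0,0]]';  python3 - <<'E'
from h import *
d=r.camera("wrist");print(r.read_state()["ee_pos"])
cv2.imwrite("pics/w1full.png",d["img"][:,:,::-1])
u,v=proj(d,[.467,-.1565,.062]);print(u,v)
np.save("w1.npy",d,allow_pickle=True)
cv2.imwrite("pics/w1.png",cv2.resize(d["img"][:,:,::-1],None,fx=1.25,fy=1.25))
E
```

```text
time: 2.48
ee_pos: [0.4684, -0.1344, 0.2506]
eef_rot: [0.73, 0.683, -0.0, 0.001]
ft_force: [-0.8, 0.0, -1.2]
width: 0.087
grip_force: 0.0
[ 0.46834279 -0.13142523  0.25049057]
316.67747792676505 243.07342238310434
```

View pics/w1.png

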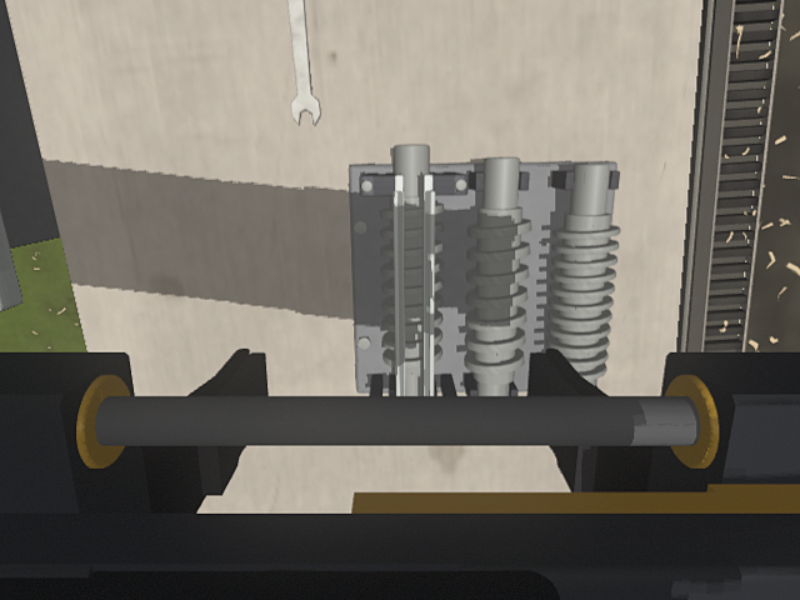

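```bash
python3 - <<'E'
from h import *
d=np.load("w1.npy",allow_pickle=True).item()
c=d["img"][115:315,272:402,::-1]
cv2.imwrite("pics/w1c.png",cv2.resize(np.rot90(c).copy(),None,fx=4,fy=4,interpolation=cv2.INTER_CUBIC))
E
```

```text
(no output)
```

View pics/w1c.png

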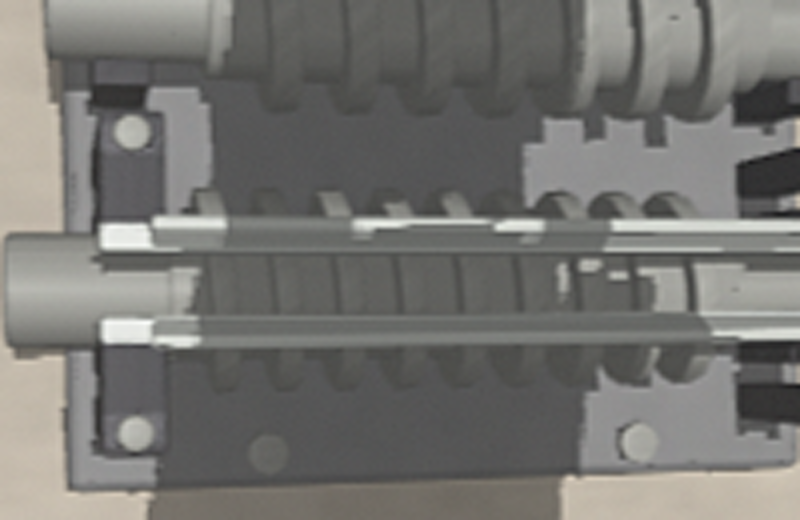

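```bash
python3 - <<'E'
from h import *
d=np.load("w1.npy",allow_pickle=True).item()
f=lambda x,y,z: px(d,272+129.5-y/4,115+x/4,z)
print("bot",[f(x,375,.045)[:2].round(4).tolist() for x in(225,287,345,403,460,518,575,630,683)])
print("top",[f(x,205,.045)[:2].round(4).tolist() for x in(208,270,333,395,455,505,560,615,670)])
# grooves dark lines seen in gap (crest z=.062)
print("gap",[f(x,285,.062)[:2].round(4).tolist() for x in(220,280,343,405,465,523)])
print("mouth inner edges z.093",[f(x,y,.093)[:2].round(4).tolist() for x,y in((110,250),(110,320),(700,252),(700,320))])
print("base corners",[f(x,y,.012)[:2].round(4).tolist() for x,y in((70,488),(793,463))])
print("screw shaft ends/edges z.04",[f(x,y,.04)[:2].round(4).tolist() for x,y in((40,237),(40,347))])
E
```

```text
bot [[0.4633, -0.098], [0.4623, -0.1111], [0.4615, -0.1235], [0.4606, -0.1361], [0.4597, -0.1488], [0.4587, -0.1619], [0.4578, -0.175], [0.4569, -0.1879], [0.456, -0.2006]]
top [[0.4992, -0.0968], [0.4986, -0.1098], [0.498, -0.1233], [0.4974, -0.1368], [0.4968, -0.1501], [0.4963, -0.1614], [0.4957, -0.174], [0.4951, -0.1869], [0.4945, -0.1999]]
gap [[0.4818, -0.0966], [0.4812, -0.1086], [0.4804, -0.1215], [0.4797, -0.1343], [0.4789, -0.1471], [0.4782, -0.1596]]
mouth inner edges z.093 [[0.4885, -0.0746], [0.476, -0.0738], [0.4822, -0.1874], [0.4689, -0.1865]]
base corners [[0.4394, -0.0651], [0.4301, -0.2412]]
screw shaft ends/edges z.04 [[0.4944, -0.0624], [0.4716, -0.0609]]
```

The screw pitch measures about 12.8 mm, so it is 13 mm and leaf_b is wanted. The test lane centre is at about (0.4775, -0.1555), yaw -3.4°. Next I'll look at the rack from above.

```bash
python3 -m pendant '[[0.041,0.008,0,0],[0.041,0.008,0,0],[0.041,0.008,0,0],[0.041,0.008,0,0],[0.041,0.008,0,-0.015],[0.041,0.008,0,-0.015],[0.041,0.008,0,-0.015],[0.04,0.007,0,0]]' 0.55 20;  python3 - <<'E'
from h import *
d=r.camera("wrist");print(r.read_state()["ee_pos"])
for o in r.outline_of("leaf_a","wrist"):
    q=cv2.minAreaRect(cv2.findNonZero(o["mask"].astype(np.uint8)));print(round(o["score"],2),np.round(o["bbox"]),q,px(d,*q[0],.094).round(4))
np.save("w2.npy",d,allow_pickle=True)
cv2.imwrite("pics/w2.png",cv2.resize(d["img"][:400,:,::-1],None,fx=1.25,fy=1.25))
E
```

```text
time: 3.2
ee_pos: [0.5463, 0.1982, 0.2506]
eef_rot: [0.711, 0.703, 0.0, -0.0]
ft_force: [0.9, -0.2, 0.7]
width: 0.0494
grip_force: 0.0
[0.54534093 0.20796887 0.24953948]
0.92 [221. 220.  34.  98.] ((220.3292694091797, 219.68673706054688), (98.5877914428711, 33.22044372558594), 87.43623352050781) [0.4741 0.204  0.094 ]
0.91 [307. 225.  22. 101.] ((307.5, 223.5), (99.0, 19.0), 90.0) [0.5394 0.2004 0.094 ]
0.91 [261.  24.  50.  44.] ((261.0, 22.5), (45.0, 50.0), 90.0) [0.5105 0.3379 0.094 ]
0.68 [395. 228.  30.  96.] ((393.75689697265625, 225.11474609375), (29.114933013916016, 99.5155029296875), 2.9108378887176514) [0.6042 0.1986 0.094 ]
0.57 [ 54. 106. 104.  75.] ((45.32117462158203, 113.60470581054688), (122.82003021240234, 51.56306838989258), 39.09385299682617) [0.3564 0.2812 0.094 ]
0.53 [230. 216.  20.  92.] ((230.5236053466797, 216.99777221679688), (92.05963897705078, 13.083656311035156), 84.5596694946289) [0.4819 0.206  0.094 ]
```

View pics/w2.png

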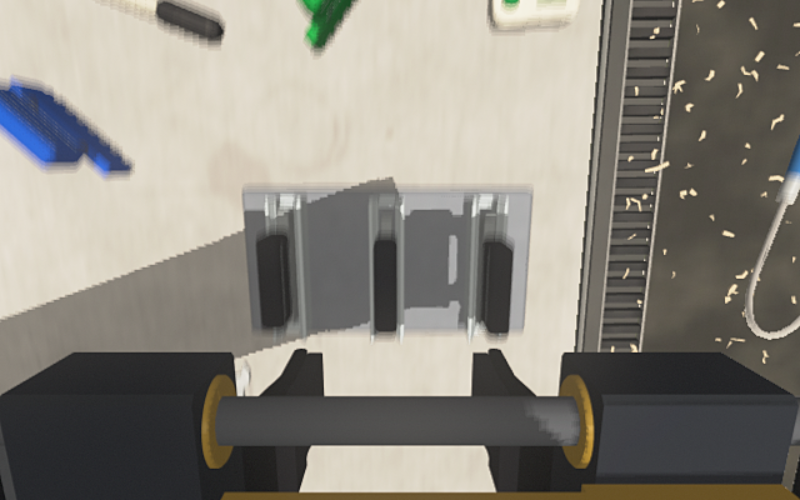

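```bash
python3 - <<'E'
from h import *
d=r.camera("wrist");s=r.read_state();print(s["ee_pos"],np.linalg.norm(s["joint_vel"]))
g=d["img"].max(2)
for a,b in((195,240),(290,330),(375,425)):
    m=np.zeros_like(g);m[150:275,a:b]=(g[150:275,a:b]<50)
    n,l,st,c=cv2.connectedComponentsWithStats(m);k=1+st[1:,4].argmax();x,y,w,h,_=st[k]
    print(st[k], [px(d,u,v,.094)[:2].round(4).tolist() for u,v in((x,y),(x+w,y),(x,y+h),(x+w,y+h))])
plan([.5365,.193,.12],-0.8)
E
```

```text
[0.5455561  0.19984142 0.24966985] 0.10201171786771472
[ 208  197   27   78 1463] [[0.4648, 0.2267], [0.4847, 0.2267], [0.4607, 0.1661], [0.4816, 0.1661]]
[301 202  18  73 825] [[0.5333, 0.223], [0.5465, 0.223], [0.5326, 0.166], [0.5465, 0.166]]
[388 217   3  32  54] [[0.5979, 0.2117], [0.6001, 0.2117], [0.5989, 0.1869], [0.6012, 0.1869]]
from [0.5456 0.1998 0.2497] yaw -0.32 n 4
[-0.0017, -0.0023, 0.0324, 0.0021]
```

```bash
python3 -m pendant '[[-0.002,-0.003,0.038,0.007],[-0.003,-0.003,0.038,0],[0,0,0.038,0],[0,0,0.035,0],[0,0,0.03,0],[0,0,0,0]]'; python3 -m pendant '[[0,0,0,0],[0,0,0,0],[0,0,0,0],[0,0,0,0],[0,0,0,0]]' 0 20
```

```text
time: 3.85
ee_pos: [0.5367, 0.1883, 0.0662]
eef_rot: [0.714, 0.7, -0.004, -0.001]
ft_force: [-1.0, 1.6, -1.2]
width: 0.0482
grip_force: 0.0
time: 4.27
ee_pos: [0.5414, 0.1903, 0.073]
eef_rot: [0.714, 0.7, 0.001, 0.0]
ft_force: [-0.8, 0.3, -0.1]
width: 0.0222
grip_force: 0.0
```

```bash
python3 -m pendant '[[0,0,0,0],[0,0,0,0],[0,0,0,0],[0,0,0,0]]'; python3 -m pendant '[[0,0,-0.01,0],[0,0,-0.02,0],[0,0,-0.03,0],[0,0,-0.03,0],[0,0,-0.03,0]]'; python3 - <<'E'
from h import *
plan([.50,.40,.30],-90+3)
E
```

```text
time: 4.6
ee_pos: [0.5404, 0.1901, 0.0716]
eef_rot: [0.714, 0.7, -0.0, -0.0]
ft_force: [-1.7, 0.8, 1.0]
width: 0.0138
grip_force: 20.0
time: 5.02
ee_pos: [0.5407, 0.1893, 0.1935]
eef_rot: [0.714, 0.7, 0.0, 0.0]
ft_force: [1.4, 0.9, -2.0]
width: 0.0138
grip_force: 20.0
from [0.5407 0.1893 0.1935] yaw -1.19 n 13
[0.0161, -0.0035, -0.0082, 0.1152]
[0.0156, -0.0053, -0.0082, 0.1152]
[0.0149, -0.0071, -0.0082, 0.1152]
[0.014, -0.0087, -0.0082, 0.1152]
[0.0129, -0.0103, -0.0082, 0.1152]
[0.0116, -0.0117, -0.0082, 0.1152]
[0.0102, -0.013, -0.0082, 0.1152]
[0.0087, -0.014, -0.0082, 0.1152]
[0.007, -0.0149, -0.0082, 0.1152]
[0.0052, -0.0157, -0.0082, 0.1152]
[0.0034, -0.0162, -0.0082, 0.1152]
[0.0015, -0.0164, -0.0082, 0.1152]
[-0.0004, -0.0165, -0.0082, 0.1152]
```

```bash
python3 -m pendant '[[0.01,0,0,0.122],[0.01,-0.005,0,0.122],[0.01,-0.005,0,0.122],[0.01,-0.005,0,0.122],[0.01,-0.01,0,0.122],[0.01,-0.01,0,0.122],[0,0,0,0.12],[0,0,0,0.12]]'; python3 - <<'E'
from h import *
r.camera("side");r.camera("side");d=r.camera("side");s=r.read_state()
print(s["ee_pos"],s["eef_rot"],np.linalg.norm(s["joint_vel"]))
u,v=proj(d,s["ee_pos"]-[0,0,.06]);print(u,v)
u,v=int(u),int(v)
cv2.imwrite("pics/s1.png",cv2.resize(d["img"][v-40:v+40,u-50:u+50,::-1],None,fx=7,fy=7,interpolation=cv2.INTER_CUBIC))
E
```

```text
time: 5.68
ee_pos: [0.528, 0.2611, 0.192]
eef_rot: [0.959, 0.283, 0.0, -0.0]
ft_force: [0.7, -0.2, -1.9]
width: 0.0137
grip_force: 20.0
[0.52833297 0.25998568 0.19200524] [9.58014916e-01 2.86718230e-01 2.53937642e-04 1.17816380e-04] 0.0551413206246814
298.6958389297754 273.4516525773409
```

View pics/s1.png

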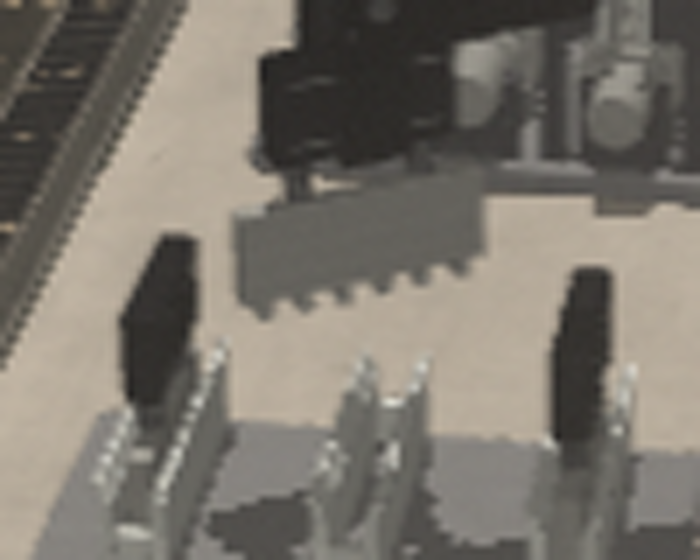

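The side view shows the comb plate with six teeth, at crop x = 262 to 458, about 12.7 mm apart. This is leaf_b, the 13 mm comb, so I'll take it to the test lane.

```bash
python3 - <<'E'
from h import *
plan([.4775,-.16,.20],-3.4,13)
E
```

```text
from [0.5283 0.26   0.192 ] yaw -56.68 n 13
[-0.021, 0.0248, -0.0006, -0.0715]
[-0.0227, 0.0233, -0.0006, -0.0715]
[-0.0243, 0.0216, -0.0006, -0.0715]
[-0.0258, 0.0198, -0.0006, -0.0715]
[-0.0272, 0.0179, -0.0006, -0.0715]
[-0.0284, 0.0159, -0.0006, -0.0715]
[-0.0294, 0.0138, -0.0006, -0.0715]
[-0.0304, 0.0117, -0.0006, -0.0715]
[-0.0311, 0.0095, -0.0006, -0.0715]
[-0.0317, 0.0073, -0.0006, -0.0715]
[-0.0322, 0.005, -0.0006, -0.0715]
[-0.0324, 0.0027, -0.0006, -0.0715]
[-0.0325, 0.0003, -0.0006, -0.0715]
```

```bash
python3 -m pendant '[[-0.021,0.025,-0.001,-0.0715],[-0.0227,0.0233,-0.001,-0.0715],[-0.0243,0.0216,-0.001,-0.0715],[-0.0258,0.0198,-0.001,-0.0715],[-0.0272,0.018,-0.001,-0.0715],[-0.0284,0.016,-0.001,-0.0715],[-0.0294,0.0138,-0.001,-0.0715],[-0.0304,0.0117,-0.001,-0.0715]]'; python3 -m pendant '[[-0.0311,0.0095,0,-0.0715],[-0.0317,0.0073,0,-0.0715],[-0.0322,0.005,0,-0.0715],[-0.0324,0.0027,0,-0.0715],[-0.0325,0,0,-0.0715],[0,0,0,0],[0,0,0,0],[0,0,0,0]]'; python3 - <<'E'
from h import *
d=r.camera("wrist");plan([.4775,-.16,.20],-3.4,1)
np.save("w3.npy",d,allow_pickle=True)
u,v=proj(d,[.4775,-.1555,.093]);print(u,v)
c=d["img"][60:330,230:430,::-1]
cv2.imwrite("pics/w3.png",cv2.resize(np.rot90(c).copy(),None,fx=2.9,fy=2.9,interpolation=cv2.INTER_CUBIC))
E
```

```text
time: 6.5
ee_pos: [0.496, -0.0003, 0.2]
eef_rot: [0.837, 0.547, 0.0, -0.0]
ft_force: [0.5, 0.2, -0.8]
width: 0.0139
grip_force: 20.0
time: 7.17
ee_pos: [0.4761, -0.1596, 0.1997]
eef_rot: [0.728, 0.685, 0.0, -0.0]
ft_force: [0.4, 0.0, -1.5]
width: 0.0135
grip_force: 20.0
from [ 0.4763 -0.159   0.1996] yaw -3.46 n 1
[-0.0009, 0.0013, -0.0004, -0.001]
318.18787576191846 237.33147916911872
```

View pics/w3.png

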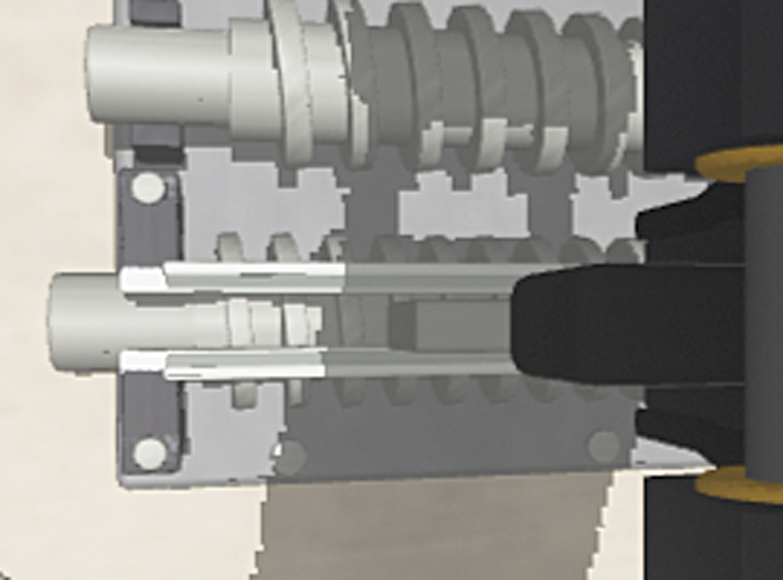

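```bash
python3 - <<'E'
from h import *
d=np.load("w3.npy",allow_pickle=True).item()
f=lambda x,y,z: px(d,230+199.5-y/2.9,60+x/2.9,z)[:2].round(4).tolist()
print("ridge",f(232,322,.062),f(251,322,.062),f(290,322,.062),f(309,322,.062))
print("bolts",f(339,322,.062),f(360,322,.062))
print("plate end top",f(415,326,.174),"bottom",f(389,326,.138),"handle",f(512,325,.222),f(512,325,.188))
print("lane z.086",f(140,321,.093),f(400,323,.086))
print("stand end", f(118,321,.012), "shaft y", f(48,321,.04))
print(d["xyz"])
E
```

```text
ridge [0.4813, -0.0963] [0.481, -0.1005] [0.4805, -0.1094] [0.4802, -0.1138]
bolts [0.4798, -0.1208] [0.4795, -0.1257]
plate end top [0.4791, -0.1198] bottom [0.4789, -0.1213] handle [0.4791, -0.1224] [0.4786, -0.131]
lane z.086 [0.4826, -0.0775] [0.4789, -0.1315]
stand end [0.4833, -0.0681] shaft y [0.4841, -0.054]
[ 0.48115403 -0.08989119  0.35072748]
```

```bash
python3 -m pendant '[[0,0.0015,0.015,0],[0,0,0.02,0],[0,0,0.02,0],[0,0,0.01,0],[0,0,0.006,0],[0,0,0.003,0],[0,0,0,0],[0,0,0,0]]'
```

```text
time: 7.88
ee_pos: [0.4781, -0.1598, 0.1262]
eef_rot: [0.729, 0.685, 0.0, 0.0]
ft_force: [-0.6, 0.5, -1.6]
width: 0.014
grip_force: 20.0
```

```bash
python3 -m pendant '[[0,0,0.001,0],[0,0,0.001,0],[0,0,0.001,0],[0,0,0,0]]';python3 -m pendant '[[0,0,0.001,0],[0,0,0.001,0],[0,0,0,0]]'
```

```text
time: 8.22
ee_pos: [0.4781, -0.1599, 0.1229]
eef_rot: [0.729, 0.685, 0.0, 0.0]
ft_force: [-0.4, -0.6, 1.3]
width: 0.0139
grip_force: 20.0
time: 8.47
ee_pos: [0.478, -0.1599, 0.1207]
eef_rot: [0.729, 0.685, 0.0, 0.0]
ft_force: [1.5, -0.1, 4.2]
width: 0.0142
grip_force: 20.0
```

```bash
python3 -m pendant '[[0,0,0.001,0],[0.001,0,0,0],[0.001,0,0,0],[0.001,0,0,0]]';python3 -m pendant '[[0.001,0,0,0],[0.001,0,0,0],[0.001,0,0,0]]'; python3 -m pendant '[[0.001,0,0,0],[0.001,0,0,0]]';python3 -m pendant '[[0.001,0,0,0],[0.001,0,0,0]]'
```

```text
time: 8.8
ee_pos: [0.4777, -0.1573, 0.1196]
eef_rot: [0.729, 0.684, -0.0, 0.0]
ft_force: [-0.5, -2.6, 3.9]
width: 0.0139
grip_force: 20.0
time: 9.05
ee_pos: [0.4779, -0.1539, 0.1195]
eef_rot: [0.729, 0.685, -0.0, -0.0]
ft_force: [-1.4, -2.4, 3.7]
width: 0.0135
grip_force: 20.0
time: 9.22
ee_pos: [0.4781, -0.1518, 0.1195]
eef_rot: [0.729, 0.685, 0.0, -0.0]
ft_force: [0.1, -1.6, 3.7]
width: 0.0138
grip_force: 20.0
time: 9.38
ee_pos: [0.4779, -0.1492, 0.1191]
eef_rot: [0.729, 0.685, -0.0, -0.001]
ft_force: [-0.1, -0.3, -1.2]
width: 0.014
grip_force: 20.0
```

```bash
python3 -m pendant '[[0.001,0,0,0],[0,0,0.001,0],[0,0,0.001,0],[0,0,0,0]]';python3 -m pendant '[[0,0,0.001,0],[0,0,0,0]]';python3 -m pendant '[[0,0,0.001,0],[0,0,0,0]]'
```

```text
time: 9.72
ee_pos: [0.4781, -0.1485, 0.1173]
eef_rot: [0.729, 0.685, 0.0, -0.0]
ft_force: [-0.6, 1.8, 2.2]
width: 0.0138
grip_force: 20.0
time: 9.88
ee_pos: [0.4783, -0.1487, 0.1164]
eef_rot: [0.729, 0.685, 0.0, -0.0]
ft_force: [-1.4, 0.6, 2.3]
width: 0.0139
grip_force: 20.0
time: 10.05
ee_pos: [0.4784, -0.1488, 0.1155]
eef_rot: [0.729, 0.685, 0.0, -0.0]
ft_force: [-1.1, 2.2, 2.2]
width: 0.0138
grip_force: 20.0
```

```bash
python3 -m pendant '[[0,0,-0.001,0],[0,0,-0.001,0],[0,0,0,0],[0,0,0,0]]'; python3 -m pendant '[[0,0,0,0],[0,0,0,0],[0,0,0,0],[0,0,0,0]]' 0.45;  python3 -m pendant '[[0,0,-0.01,0],[0,0,-0.02,0],[0,0,-0.02,0],[0,0,-0.03,0],[0,0,-0.03,0],[0.02,0,-0.02,0],[0.02,0,0,0],[0,0,0,0]]'; python3 - <<'E'
from h import *
r.camera("wrist");r.camera("side");d=r.camera("wrist");e=r.camera("side")
np.save("w4.npy",[d,e],allow_pickle=True)
A=cv2.resize(np.rot90(d["img"][130:330,260:390,::-1]).copy(),(800,520)[:2],interpolation=cv2.INTER_CUBIC)[:380]
u,v=map(int,proj(e,[.478,-.15,.09]))
B=cv2.resize(e["img"][v-25:v+30,u-50:u+50,::-1],None,fx=8,fy=8,interpolation=cv2.INTER_CUBIC)[:220]
A=cv2.resize(A,(800,330))
print(u,v);cv2.imwrite("pics/w4.png",np.vstack([A,B]))
E
```

```text
time: 10.38
ee_pos: [0.4784, -0.1489, 0.1176]
eef_rot: [0.729, 0.685, 0.0, 0.0]
ft_force: [0.2, 0.7, 1.5]
width: 0.0137
grip_force: 20.0
time: 10.72
ee_pos: [0.4782, -0.149, 0.1174]
eef_rot: [0.729, 0.685, -0.0, -0.0]
ft_force: [1.2, 1.0, 0.3]
width: 0.0325
grip_force: 0.0
time: 11.38
ee_pos: [0.4819, -0.1055, 0.2493]
eef_rot: [0.728, 0.686, 0.002, 0.0]
ft_force: [1.0, 1.4, -0.5]
width: 0.0393
grip_force: 0.0
340 219
```

View pics/w4.png

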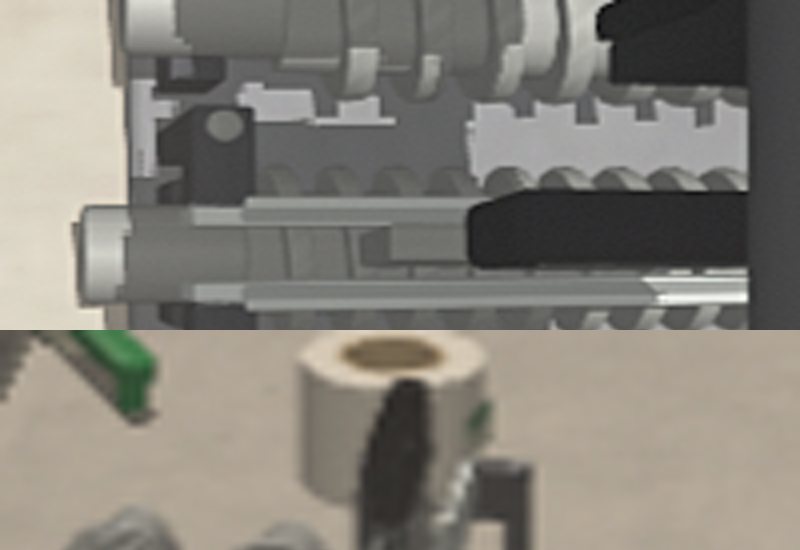

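```bash
python3 - <<'E'
from h import *
d,e=np.load("w4.npy",allow_pickle=True)
f=lambda x,y,z: px(d,260+129.5-y*380/330/4,130+x/4,z)[:2].round(4).tolist()
print("plate top end home/crest",f(390,227,.092),f(390,227,.098),"bottom",f(362,248,.056),f(362,248,.062))
for z in(.140,.146): print(z,[proj(e,[x,y,z]).round(1).tolist() for x,y in((.476,-.12),(.476,-.18),(.4725,-.18))])
g=e["img"].max(2)[185:225,330:350];print(g)
E
```

```text
plate top end home/crest [0.4865, -0.1098] [0.4865, -0.1084] bottom [0.4818, -0.1118] [0.4819, -0.1105]
0.14 [[340.5, 206.8], [342.6, 199.2], [343.8, 199.3]]
0.146 [[340.6, 204.8], [342.6, 197.2], [343.9, 197.2]]
[[ 73  74  74  72  72  75  74  74  76  75  75  76  73  75  75  77  75  75
   74  74]
 [ 74  74  73  72  74  73  74  73  76  75  76  74  74  73  74  74  74  74
   74  75]
 [ 71  79  80  77  74  79  79  78  79  80  81  79  80  78  81  82  80  80
   81  80]
 [176 177 177 176 174 175 176 177 152  68  71  76  74  73  74  78  75  70
   72  76]
 [177 178 179 177 177 178 181 180 180 181 181 181 181 180 180 180 181 179
  177 178]
 [176 175 175 173 173 176 176 177 178 180 182 181 180 180 181 178 177 176
  176 176]
 [175 176 173 171 172 175 175 177 178 179 177 178 178 177 178 176 175 174
  173 172]
 [176 176 176 175 175 176 176 178 178 176 176 176 176 177 176 176 174 175
  174 172]
 [176 177 180 189 193 194 198 203 203 203 203 199 192 186 181 174 175 174
  173 173]
 [194 200 212 212 213 212 210 205 205 205 205 207 212 212 212 207 195 179
  173 173]
 [212 212 208 198 183 144 137 131 123
[... 1813 characters left out ...]
 154 111
   96  75]
 [178 180 179 167 120  64  55  52  52  52  57  76  89 100 145 180 170 107
   96  85]
 [178 179 177 166 121  64  64  65  58  61  69  87  87 102 131 130 106 102
  124 162]
 [177 175 176 164 120  64  68  75  72  74  68  82  84  93 113 112  99 104
  132 176]
 [154 176 176 165 120  64  85  99  70  69  67  83  84  87 100 110 105 109
  142 176]
 [140 163 177 165 124  76 100  99  64  71  74  81  85  92 110 111 103 118
  153 177]
 [ 81 125 177 167 124  86 114 103  90  88  89  82  82  96 115 109 105 100
  116 160]
 [ 83 120 178 168 127  89 107  96  90  89  87  84  89 103 109 105 103  98
   87  77]
 [ 95 119 176 167 130 102 103  92  84  89  85  86  96 111 110 103 105 102
   98  87]]
```

The wrist and side view shows leaf_b standing alone between the guides. Its handle top is at side row 199.5; I expect 199.2 if the comb is fully home and 197.2 if it rests on the crests, so the teeth are home. The other two leaves are still in their rack slots.

```bash
python3 -c "
from bench import r
print(r.close_job())"
```

```text
the job is handed in; nothing more can be done
None
```

The screw's pitch is 13 mm and leaf_b fits: its teeth went fully home, and it stands alone in the thread about 5 mm from the middle of the guides. I tried only leaf_b on the thread, since the camera showed both the screw's pitch and leaf_b's six teeth; leaf_a and leaf_c never left their rack slots, and the job is handed in.

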